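# Weigh the small pail on the hand scale

### The arm

A 6-joint arm with a two-finger parallel gripper is mounted at the origin on the work surface. World frame = base frame: x ahead of the robot, y to its left, z up, the work surface at z = 0. Lengths are in m, angles in rad, forces in N, time in s.
With the tool pointing down it reaches from about 0.375 to 0.975 m from the base axis. Payload 3.8 kg.
Tool frame: the origin (TCP) lies at the very end of the fingers, on their centre line; the grasp point (between the pads) lies 19 mm behind it; z points along the fingers, y is the direction in which the jaws open and shut (so a half turn about z gives the same grasp; the last joint's range is limited). The gripper opens to 85 mm and grips with 20 to 120 N. Pads are 22 mm wide; open, the fingers measure 114 mm over their backs; the gripper's body (76 mm by 85 mm) begins 54 mm behind the grasp point. The pads swing forward as they close: fully open they stand 13 mm farther back than shut.
Start: joints at [1.278, 0.264, 1.604, -0, 1.274, -0.037], TCP at [0.171, 0.653, 0.231] pointing down, gripper open.
Joint ranges: [-2.63, 2.63], [-0.94, 2.18], [0.31, 2.57], [-1.31, 4.45], [0, 2.66], [-2.55, 2.55]. Speed limits (rad/s): [2.57, 2.57, 3.14, 3.14, 3.14, 3.14].

### API

Orientations are given as a rotation vector (axis times angle).
In Python, from workcell import status, read_camera, camera_info, order gives the robot as it stands.
- The arm moves only by the tool move_arm, never from a script. Its argument "deltas" is a list of rows, each a list of 3 entries, a list of its own where there are three numbers: the turn, a rotation vector about the world's x, y, z as a fraction of full scale, then the shift along the world's x, y, z as a fraction of full scale, then the closure, from -1 (fully open) to 1 (shut), so that 0 is half open. A call has 1 to 20 rows; each row is the pose to reach, as a shift and turn from the pose commanded when the call began; what a row does not reach only later rows make up. Full scale, the value 1, is 0.1 m for a shift and pi/2 rad for a turn. A row lasts 1/8 s, in which the tool goes at most 62.5 mm and 10.7 degrees, less where a joint would pass 70% of its speed; a pose out of reach is approached as far as the arm can. A call with a number of a shift or a turn outside -1 to 1 is refused whole. A call with a gripper value outside its range is refused whole. The fingers move at their own pace and stop on an object; "grip_force" is the grip in N (left out, the last holds). Time passes only in rows, so rows that repeat a pose let the fingers close. It gives the time, the measured TCP pose, the force and the opening at its end, in the units of the state.
- status.read_state(): the state, without advancing time (a new reading comes with each control period).
- read_camera(name): name is "scene" or "top" or "wrist"; returns (picture, depth): 420x560x3 uint8, red, green, blue; 420x560 float32, m along the optical axis (not along the pixel's ray), 0 where there is no reading.
- camera_info(name): a dict with "K" (3x3 intrinsics, pixels), "D" ([k1, k2, p1, p2, k3] as OpenCV has them; the pictures are not rectified), "R" (3x3) and "t" (3): a world point X has camera coordinates R X + t. Camera axes: x right, y down, z forward; pixel columns grow to the right and rows downward; lengths in m; the calibration is good to about 2 mm. A picture is of the moment at which its call begins: read the wrist's pose just before it. camera_info takes no time and is no camera call; for the wrist camera it gives the pose at the moment of the call.
- order.finish_job(): hands the job in, once; it reports no verdict.
The state is a dict: "time": time; "q": joint angles; "joint_vel": joint speeds; "joint_torque": joint torques, N m; "tool_pos": TCP position; "tcp_rot": TCP orientation; "wrist_force": force on the tool from outside, world axes, zero at the start; "torque": the same for the moment, N m; "width": opening from 0.0 (shut) to 1.0 (fully open).
Only numpy, scipy, OpenCV 4.12 (cv2) and the standard library are available. Lean on these libraries where they do the work, as an engineer would, in place of code of your own. Each camera call takes 0.05 s, during which the arm holds its last target. There are 200 camera calls.

### The job

Weigh the small lidded steel pail on the spring hand scale: take the scale from its stand by the block of its T-handle, catch the pail's arched handle in the hook and draw it up slowly until the pail just hangs clear of the table, about a centimetre and no higher, holding it still there for two seconds while the reading settles. Then set the pail down gently where it stood, unhook without tipping it or pressing on it, and hang the scale back in its stand. Lift the pail only with the scale, do not overload the spring, and leave the bottle, the carton and the open pot alone.

Things in the scene. Friction and masses are not known exactly. Their poses are not given: they have to be found in the camera images.
- scale_grip (a point): Loose spring hand scale (0.22 kg): centre of its black handle block, where to grip; block 26 mm thick in x, 48 mm wide in y, from 18 mm above to 30 mm below this point. Axes: z up, y along the T-bar, x the way the hook opens. T-bar 14 mm square, 124 mm long, axis 8 mm above this point. Below, a tube (26 mm round) ends 77 mm under it; the unstretched hook ends 129 mm under it.
- hook_saddle (a point): Lowest inside point of the scale's hook, on its axis, 124 mm under scale_grip when unstretched, same axes. J-hook of 5 mm steel wire, 15 mm wide inside; its back is at -x, its mouth opens to +x: the hook's point stands 9 to 14 mm out at +x and rises 10.5 mm above this level; from there 22 mm of free height up to the barrel's end.
- scale_hook (a joint): How far the hook is drawn out of the tube (m): 0 unloaded, end stop at 0.085 (overload). Spring 120 N/m, so about 8.2 mm per 0.1 kg; begins to draw out at 0.27 N.
- scale: The whole hand scale with its hook; this origin lies on the T-bar's axis, 8 mm above scale_grip, same axes.
- stand: Fixed sheet-steel stand, foot 110 x 130 x 5 mm; two upright cheeks 4 mm thick, 44 mm wide, at y = +-46 mm carry the T-bar in open flared notches (18 mm wide at the bottom, which is 148 mm up; tips 166 mm up). The scale hangs between them; lifted 155 mm, its hook clears the cheeks. Origin: foot centre on the table; axes as the hung scale's, whose scale_grip is at (0, 0, 147 mm) here.
- pail: Lidded stainless pail, round, 90 mm wide at the foot, 112 mm at the flat lid, lid top 78 mm above its foot; part filled, about 0.22 to 0.83 kg, not known beforehand. Origin: centre of its underside (z = 0 on the table); z up; y along its handle. It stands with its x within 26 degrees of the world's x.
- pail_handle (a point): Middle (centre of the wire) of the pail's rigid arched handle, 122 mm above the pail's foot: 7 mm round dark steel wire across the pail in its y-z plane, highest here, falling 5 mm over the first 30 mm to either side; 40 mm free between its underside and the lid. Axes as the pail's.
- bottle: Bystander: green glass bottle, 68 mm wide, 215 mm high. Origin: centre of its underside.
- carton: Bystander: brown carton 100 x 130 x 75 mm. Origin: centre of its underside.
- pot: Bystander: open steel pot with two side lugs, no arched handle, 110 mm wide, 70 mm high. Origin: centre of its underside.
There are look-alikes about, which are no part of the job. Leave any green, red or yellow look-alike of the scale alone.

How it is judged:
By the outcome, as a careful person would: the job done as asked, in the order asked, and still so for the second after the job is handed in, with the robot touching nothing.
It also fails if it takes over 70 s, if anything falls off the work surface, if the arm or the gripper's body presses on something with over 40 N, if the wrist force passes 120 N, or if a joint passes its speed limit or range.

## Working session

There is one attempt and no reset: what is moved stays moved. The work goes in short steps, Python scripts to look and compute and a tool call to move; the robot and the scene stay as the last step left them, time stands still between calls to the robot, and variables do not carry over. Pictures are saved under pics/ and viewed, about 8 in all and at most 12, crops included, and the job is handed in when it is done.

Besides the shell and the picture viewer there is one more tool, called after "Call:" in YAML: its name, and indented under it one key for each argument. move_arm: Moves the arm, as the interface text tells. Its arguments: {"type":"object","properties":{"deltas":{"type":"array","items":{"type":"array"}},"grip_force":{"type":"number"}},"required":["deltas"]}

```bash
mkdir -p pics; ls
cat > h.py <<'E'
import numpy as np, cv2
from workcell import status, read_camera, camera_info, order
def save(n,p,box=None,s=1):
    if box: p=p[box[1]:box[3],box[0]:box[2]]
    if s!=1: p=cv2.resize(p,None,fx=s,fy=s,interpolation=cv2.INTER_CUBIC)
    cv2.imwrite(f'pics/{n}.png',p[:,:,::-1])
def cloud(info,d):
    h,w=d.shape; K=info['K']; u,v=np.meshgrid(np.arange(w,dtype=float),np.arange(h,dtype=float))
    n=cv2.undistortPoints(np.stack([u,v],-1).reshape(-1,1,2),np.array(K),np.array(info['D'])).reshape(h,w,2)
    c=np.dstack([n*d[...,None],d])
    return (c-np.array(info['t']))@np.array(info['R'])   # world
def grab(name):
    i=camera_info(name); p,d=read_camera(name); return p,d,cloud(i,d)
E
python3 - <<'E'
from h import *
print(status.read_state())
P=[]
for n in('scene','top'):
    p,d,c=grab(n); np.savez(n,p=p,d=d,c=c); P.append(p)
    i=camera_info(n);print(n,np.round(-np.array(i['R']).T@i['t'],3), i['K'][0])
    save(n+'0',p,s=1.4)
E
```

```text
pics
{'time': 0.0, 'q': array([ 1.27807366e+00,  2.64724608e-01,  1.60539762e+00,  3.94482262e-05,
        1.27366564e+00, -3.69038589e-02]), 'joint_vel': array([-0.00082355, -0.00068127,  0.00199005, -0.00091399,  0.00015801,
        0.00167017]), 'joint_torque': array([ 1.52435400e-04, -5.15105546e+01, -3.67318797e+01,  7.66373631e-06,
        1.29669457e-02, -6.56239969e-07]), 'tool_pos': array([0.17058122, 0.65233581, 0.22996848]), 'tcp_rot': array([-0.40071154, -3.11552991,  0.00339137]), 'wrist_force': array([0.35366795, 0.07004704, 0.53770806]), 'torque': array([ 0.03050241, -0.00201042, -0.05264975]), 'width': 0.998868674443789}
scene [ 1.044 -0.764  1.392] [510.75449095   0.         277.00932077]
top [0.372 0.009 1.405] [465.16372254   0.         271.71034201]
```

View pics/scene0.png

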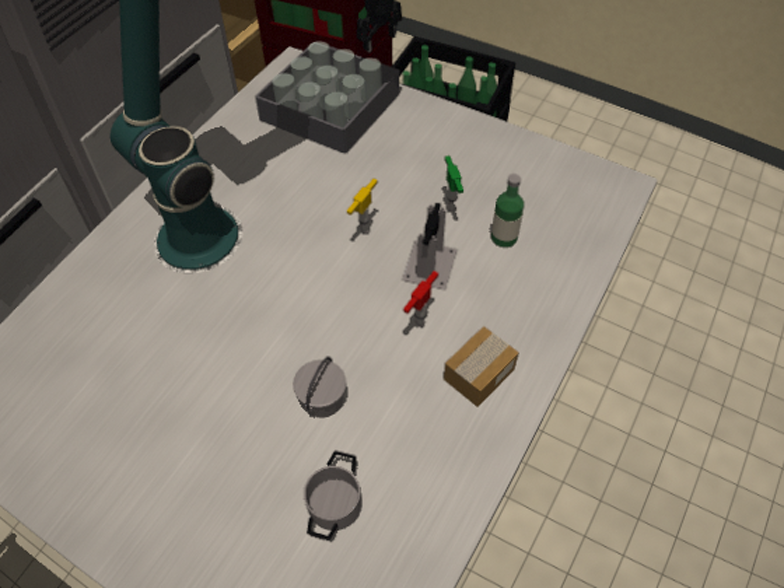

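View pics/top0.png

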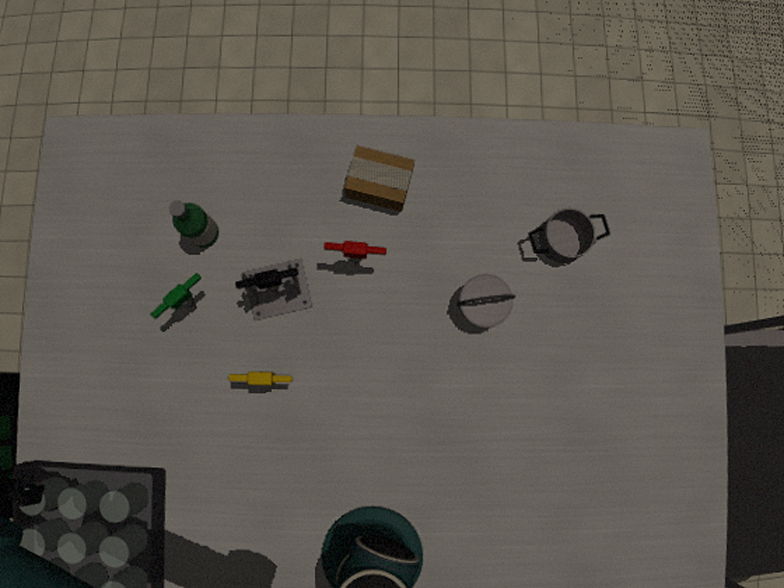

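The black scale hangs in its stand at (267,278) in the top view. The look-alikes are green (177,295), red (355,249) and yellow (260,378). The pail is at (486,300). The pot at (568,237) has only lugs, so it isn't the pail. I choose the black scale and measure it next.

Run:
```python
from h import *
for n in('top','scene'):
    z=np.load(n+'.npz'); p,c=z['p'].astype(int),z['c']; X,Y,Z=c[...,0],c[...,1],c[...,2]
    print(n,'table z',np.median(Z[(X>.3)&(X<.9)&(abs(Y)<.5)&(Z<.03)]))
    dark=(p.max(2)<60)
    def seg(name,m):
        q=c[m]; 
        if len(q)<5: print(name,len(q));return
        a=q[:,:2]; mu=a.mean(0); 
        (cx,cy),(w,h),an=cv2.minAreaRect(a.astype(np.float32))
        e=np.linalg.eigh(np.cov(a.T))[1][:,1]
        if e[1]<0:e=-e
        print(name,len(q),'mean',mu.round(4),'rect',round(cx,4),round(cy,4),round(w,4),round(h,4),'yaw of y axis->x-yaw deg',round(np.degrees(np.arctan2(-e[0],e[1])),1),'z',np.percentile(q[:,2],[5,50,95]).round(4))
    # rough
    g0=c[199,191] if n=='top' else c[int(222/1.4),int(432/1.4)]; print('grip px',g0)
    g=np.array([g0[0],g0[1]]) 
    r=np.hypot(X-g[0],Y-g[1])
    seg('tbar',(r<.09)&(Z>.135)&(Z<.2)&dark)
    seg('foot',(r<.13)&(Z>.001)&(Z<.012)&~dark)
    l=c[219,345] if n=='top' else c[int(385/1.4),int(330/1.4)]; print('lid',l)
    r=np.hypot(X-l[0],Y-l[1])
    seg('lid',(r<.09)&(Z>.070)&(Z<.086))
    seg('handle',(r<.09)&(Z>.095)&(Z<.14)); seg('handletop',(r<.09)&(Z>.112)&(Z<.14))
z=np.load('top.npz'); save('crop1',z['p'],(150,160,250,240),6)
```

```text
top table z 0.0006242836603659035
grip px [0.56368695 0.21049373 0.16463513]
tbar 378 mean [0.5645 0.2142] rect 0.5639 0.214 0.0432 0.1226 yaw of y axis->x-yaw deg 14.2 z [0.1444 0.1625 0.1683]
foot 2311 mean [0.5594 0.2044] rect 0.5646 0.2116 0.2562 0.2573 yaw of y axis->x-yaw deg 79.7 z [0.0012 0.0033 0.0081]
lid [ 0.52547018 -0.22085003  0.08162673]
lid 1075 mean [ 0.5384 -0.2271] rect 0.5389 -0.2278 0.1118 0.1118 yaw of y axis->x-yaw deg -78.4 z [0.0736 0.0782 0.0826]
handle 97 mean [ 0.5387 -0.2247] rect 0.539 -0.2267 0.0073 0.1102 yaw of y axis->x-yaw deg 8.0 z [0.1037 0.1194 0.1261]
handletop 74 mean [ 0.5393 -0.2281] rect 0.5394 -0.2295 0.0072 0.0878 yaw of y axis->x-yaw deg 8.1 z [0.1148 0.1212 0.1268]
scene table z 0.0002621266323525451
grip px [0.56818724 0.20731172 0.16769846]
tbar 199 mean [0.5695 0.2053] rect 0.5671 0.2111 0.028 0.1269 yaw of y axis->x-yaw deg 14.9 z [0.1436 0.1615 0.1679]
foot 1131 mean [0.573  0.2032] rect 0.5681 0.2083 0.2579 0.2497 yaw of y axis->x-yaw deg -63.0 z [0.0012 0.0033 0.0085]
lid [ 0.56306497 -0.22515353  0.07983391]
lid 963 mean [ 0.5432 -0.2303] rect 0.5413 -0.2298 0.1123 0.1135 yaw of y axis->x-yaw deg -82.5 z [0.0731 0.0783 0.0834]
handle 90 mean [ 0.5419 -0.2349] rect 0.5413 -0.2301 0.0088 0.1113 yaw of y axis->x-yaw deg 7.6 z [0.1014 0.1194 0.1269]
handletop 66 mean [ 0.5416 -0.2326] rect 0.5412 -0.229 0.0087 0.083 yaw of y axis->x-yaw deg 7.7 z [0.1154 0.1218 0.1275]
```

View pics/crop1.png

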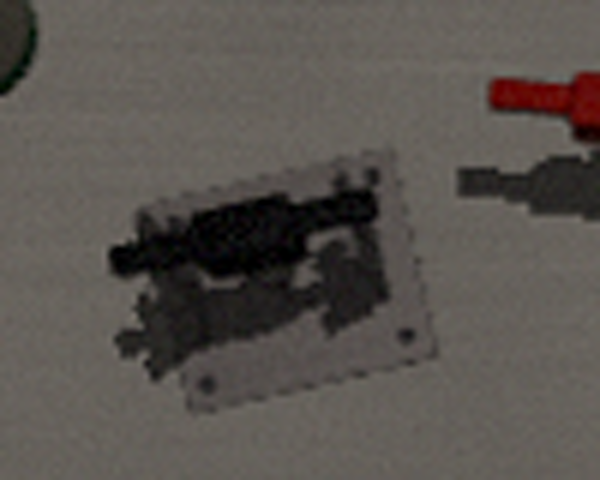

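The crop confirms it: black handle block and T-bar across the stand's cheeks, nothing coloured. The grip is at about (0.5655, 0.2125), with yaw about 14.5° (or that plus 180°). The pail is at about (0.540, -0.229), yaw about 8°, and all heights fit. I'll move above the scale.

Call:
move_arm:
  deltas:
    - [[0, 0, -0.1352], [0.79, -0.88, 0.5], -1]
    - [[0, 0, -0.1352], [0.79, -0.88, 0.5], -1]
    - [[0, 0, -0.1352], [0.79, -0.88, 0.5], -1]

```text
time: 0.48
tool_pos: [0.2525, 0.5637, 0.2838]
tcp_rot: [0.734, 3.053, 0.005]
wrist_force: [-0.1, 0.6, 0.7]
width: 0.998
```

Call:
move_arm:
  deltas:
    - [[0, 0, -0.1352], [0.79, -0.88, 0], -1]
    - [[0, 0, -0.1352], [0.79, -0.88, 0], -1]
    - [[0, 0, -0.1352], [0.79, -0.88, 0], -1]

```text
time: 0.85
tool_pos: [0.3303, 0.4748, 0.2803]
tcp_rot: [1.054, 2.959, -0.003]
wrist_force: [-0.1, -0.1, 0.3]
width: 0.999
```

Call:
move_arm:
  deltas:
    - [[0, 0, -0.1352], [0.79, -0.88, 0], -1]
    - [[0, 0, -0.1352], [0.79, -0.88, 0], -1]
    - [[0, 0, -0.1352], [0.79, -0.88, 0], -1]

```text
time: 1.23
tool_pos: [0.409, 0.3877, 0.2805]
tcp_rot: [-1.361, -2.831, 0.002]
wrist_force: [-0.8, -0.5, -0.2]
width: 0.997
```

Call:
move_arm:
  deltas:
    - [[0, 0, -0.1352], [0.79, -0.88, 0], -1]
    - [[0, 0, -0.1352], [0.79, -0.88, 0], -1]
    - [[0, 0, -0.1352], [0.79, -0.88, 0], -1]

```text
time: 1.6
tool_pos: [0.4879, 0.3004, 0.2805]
tcp_rot: [-1.652, -2.671, 0.001]
wrist_force: [-0.7, 0.3, -0.2]
width: 1.0
```

Call:
move_arm:
  deltas:
    - [[0, 0, -0.1352], [0.79, -0.88, 0], -1]
    - [[0, 0, -0.1352], [0.79, -0.88, 0], -1]
    - [[0, 0, -0.1352], [0.79, -0.88, 0], -1]
    - [[0, 0, -0.1352], [0.79, -0.88, 0], -1]

```text
time: 2.1
tool_pos: [0.5648, 0.215, 0.2806]
tcp_rot: [-1.92, -2.484, 0.0]
wrist_force: [0.0, 0.2, -0.7]
width: 1.002
```

Run:
```python
from h import *
s=status.read_state();print(s['time'],s['tool_pos'],s['tcp_rot'],s['q'],s['wrist_force'])
p,d,c=grab('wrist'); np.savez('wrist',p=p,d=d,c=c); save('wrist1',p,s=1.2)
i=camera_info('wrist');print(np.round(-np.array(i['R']).T@i['t'],3))
X,Y,Z=c[...,0],c[...,1],c[...,2]
for lo,hi in((.158,.172),(.166,.172)):
    m=(np.hypot(X-.5655,Y-.2125)<.08)&(Z>lo)&(Z<hi)&(p.max(2)<60); q=c[m]
    if len(q)>9: print(len(q),cv2.minAreaRect(q[:,:2].astype(np.float32)),q.mean(0))
```

```text
2.1 [0.56475153 0.21504114 0.2806155 ] [-1.92007442e+00 -2.48394457e+00  4.77478917e-04] [3.21717520e-01 1.05300736e-01 1.69950002e+00 1.58354651e-03
 1.33819249e+00 6.66663559e-02] [ 0.04751954  0.17758216 -0.74200977]
[0.547 0.281 0.423]
3283 ((0.5654627680778503, 0.21517346799373627), (0.03496257960796356, 0.12301164865493774), 15.465590476989746) [0.564497   0.21890217 0.16275813]
30 ((0.5655023455619812, 0.23242944478988647), (0.029850110411643982, 0.06525467336177826), 21.856916427612305) [0.56042325 0.22839678 0.16629472]
```

View pics/wrist1.png

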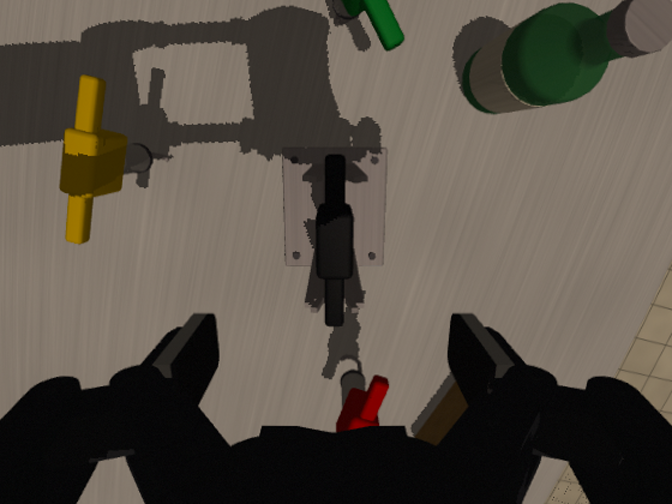

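The wrist view shows the black block at (335,240), aligned with the jaws, and measures it at (0.5655, 0.2150). I'll descend and grip.

Call:
move_arm:
  deltas:
    - [[0, 0, 0], [0.007, 0, -0.4], -1]
    - [[0, 0, 0], [0.007, 0, -0.8], -1]
    - [[0, 0, 0], [0.007, 0, -0.8], -1]

```text
time: 2.52
tool_pos: [0.5624, 0.214, 0.1972]
tcp_rot: [-1.917, -2.483, 0.011]
wrist_force: [0.1, -0.0, -0.3]
width: 0.998
```

Call:
move_arm:
  deltas:
    - [[0, 0, 0], [0, 0, -0.2], -1]
    - [[0, 0, 0], [0, 0, -0.4], -1]
    - [[0, 0, 0], [0, 0, -0.6], -1]
    - [[0, 0, 0], [0, 0, -0.73], -1]
    - [[0, 0, 0], [0, 0, -0.73], -1]

```text
time: 3.15
tool_pos: [0.5654, 0.2125, 0.1264]
tcp_rot: [-1.923, -2.482, 0.004]
wrist_force: [-0.3, 0.1, -0.1]
width: 1.0
```

Call:
move_arm:
  deltas:
    - [[0, 0, 0], [0, 0, 0], -0.2]
    - [[0, 0, 0], [0, 0, 0], 0.2]
    - [[0, 0, 0], [0, 0, 0], 0.4]
    - [[0, 0, 0], [0, 0, 0], 1]
    - [[0, 0, 0], [0, 0, 0], 1]
    - [[0, 0, 0], [0, 0, 0], 1]
    - [[0, 0, 0], [0, 0, 0], 1]
    - [[0, 0, 0], [0, 0, 0], 1]
  grip_force: 50

```text
time: 4.15
tool_pos: [0.567, 0.2131, 0.1291]
tcp_rot: [1.923, 2.484, 0.001]
wrist_force: [-0.9, -0.3, 5.4]
width: 0.3
```

Call:
move_arm:
  deltas:
    - [[0, 0, 0], [0, 0, 0.05], 1]
    - [[0, 0, 0], [0, 0, 0.2], 1]
    - [[0, 0, 0], [0, 0, 0.45], 1]
    - [[0, 0, 0], [0, 0, 0.75], 1]
    - [[0, 0, 0], [0, 0, 1], 1]

```text
time: 4.78
tool_pos: [0.5665, 0.2131, 0.2299]
tcp_rot: [1.923, 2.484, 0.001]
wrist_force: [1.2, 0.4, -2.1]
width: 0.299
```

Call:
move_arm:
  deltas:
    - [[0, 0, 0], [0, 0, 0.35], 1]
    - [[0, 0, 0], [0, 0, 0.7], 1]
    - [[0, 0, 0], [0, 0, 0.8], 1]
    - [[0, 0, 0], [0, 0, 0.8], 1]
    - [[0, 0, 0], [0, 0, 0.8], 1]

```text
time: 5.4
tool_pos: [0.5655, 0.2127, 0.3061]
tcp_rot: [-1.922, -2.483, 0.005]
wrist_force: [0.1, 0.5, -2.8]
width: 0.301
```

Run:
```python
from h import *
s=status.read_state();print(s['time'],s['tool_pos'],s['tcp_rot'],s['wrist_force'],s['width'])
p,d,c=grab('scene'); np.savez('scene2',p=p,d=d,c=c)
i=camera_info('scene')
uv=cv2.projectPoints(np.array([[.567,.213,.2],[.567,.213,.26],[.567,.213,.3]]),cv2.Rodrigues(np.array(i['R']))[0],np.array(i['t']),np.array(i['K']),np.array(i['D']))[0].reshape(-1,2);print(uv)
u,v=uv[0].astype(int); save('sc2',p,(u-45,v-55,u+45,v+45),6); print(u-45,v-55)
```

```text
5.4 [0.56547027 0.21270951 0.30605931] [-1.92203071 -2.48250569  0.0045827 ] [ 0.14405597  0.51547272 -2.84252883] 0.3005433914104457
[[308.84800971 149.86800727]
 [309.493362   136.60177286]
 [309.94094874 127.31514439]]
263 94
```

View pics/sc2.png

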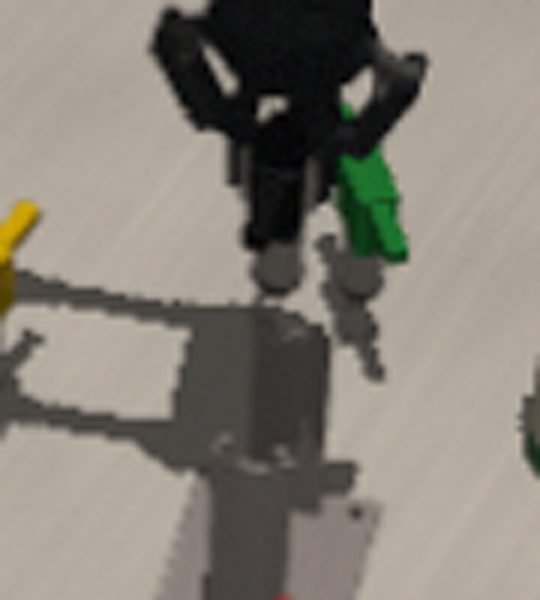

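Run:
```python
from h import *
z=np.load('scene2.npz'); c=z['c']
a=np.radians(14.8); dx=c[...,0]-.5660; dy=c[...,1]-.2145
u=dx*np.cos(a)+dy*np.sin(a); v=-dx*np.sin(a)+dy*np.cos(a)
m=(np.hypot(u,v)<.035)&(c[...,2]>.18)&(c[...,2]<.252)
for r,cc in np.argwhere(m): print(r,cc,u[r,cc].round(4),v[r,cc].round(4),c[r,cc,2].round(4),z['p'][r,cc])
t,d2,c2=grab('top'); np.savez('top2',p=t,d=d2,c=c2)
```

```text
138 304 -0.0166 -0.0006 0.2481 [136 130 123]
140 304 -0.0144 -0.0099 0.2493 [145 138 129]
140 305 -0.0112 -0.0103 0.2505 [84 80 76]
140 312 0.0096 -0.0055 0.2513 [67 63 61]
141 305 -0.0112 -0.0098 0.2456 [127 121 113]
141 306 -0.0075 -0.0126 0.2494 [53 51 49]
141 307 -0.0046 -0.0112 0.2488 [49 46 44]
141 310 0.0048 -0.0116 0.2518 [66 63 60]
141 311 0.0074 -0.0092 0.2501 [62 59 55]
141 312 0.0098 -0.0054 0.2468 [65 62 60]
142 306 -0.0072 -0.013 0.2455 [89 84 80]
142 307 -0.0043 -0.0124 0.2457 [39 37 37]
142 308 -0.0002 -0.0171 0.2517 [32 30 31]
142 309 0.0028 -0.0165 0.2518 [38 36 36]
142 311 0.0079 -0.011 0.2476 [88 83 78]
143 305 -0.0124 -0.0026 0.2289 [126 119 112]
143 306 -0.0084 -0.007 0.2345 [79 73 70]
143 308 -0.0018 -0.0082 0.2375 [90 85 80]
143 309 0.0027 -0.015 0.2459 [82 77 74]
143 310 0.0033 -0.0027 0.2332 [100  95  89]
144 305 -0.0112 -0.0079 0.2301 [98 93 87]
145 305 -0.012 -0.0033 0.2206 [61 58 56]
146 305 -0.0116 -0.0049 0.2178 [61 57 55]
147 305 -0.0119 -0.0025 0.2107 [61 57 55]
148 304 -0.0154 -0.0008 0.2032 [70 66 62]
148 305 -0.0121 -0.0014 0.2048 [62 58 55]
149 305 -0.0113 -0.0046 0.2038 [64 60 58]
149 306 -0.0091 0.0005 0.199 [61 55 53]
149 311 0.0076 -0.0035 0.2079 [91 84 80]
149 312 0.0106 -0.0024 0.2075 [99 92 88]
150 306 -0.0086 -0.0014 0.1965 [58 54 52]
150 307 -0.005 -0.0033 0.1995 [61 55 54]
150 308 -0.0014 -0.0052 0.2026 [62 58 56]
150 309 0.0005 0.0012 0.1963 [63 58 56]
150 310 0.0052 -0.0066 0.2059 [80 74 71]
150 311 0.0089 -0.009 0.2094 [76 70 68]
151 307 -0.0055 0.0001 0.1911 [56 53 50]
151 308 -0.0022 -0.0006 0.1928 [61 57 54]
151 309 0.0016 -0.0034 0.1968 [62 58 54]
151 310 0.0057 -0.0084 0.2033 [60 55 53]
```

The depth points settle the hook's direction. Its back is at u = -11.5 mm and its point at u = +10 mm, so it opens along +x at yaw 14.8°. I'll carry it to the robot side of the pail handle, turning by -6.9° on the way.

Call:
move_arm:
  deltas:
    - [[0, 0, -0.0153], [-0.112, -0.3, 0], 1]
    - [[0, 0, -0.0153], [-0.112, -0.6, 0], 1]
    - [[0, 0, -0.0153], [-0.112, -0.891, 0], 1]

```text
time: 5.88
tool_pos: [0.5545, 0.1231, 0.3068]
tcp_rot: [-1.951, -2.46, 0.003]
wrist_force: [0.9, -0.4, -2.1]
width: 0.3
```

Call:
move_arm:
  deltas:
    - [[0, 0, -0.0153], [-0.112, -0.3, 0], 1]
    - [[0, 0, -0.0153], [-0.112, -0.6, 0], 1]
    - [[0, 0, -0.0153], [-0.112, -0.891, 0], 1]

```text
time: 6.25
tool_pos: [0.5433, 0.0338, 0.307]
tcp_rot: [-1.981, -2.436, 0.002]
wrist_force: [0.4, 0.3, -1.9]
width: 0.301
```

Call:
move_arm:
  deltas:
    - [[0, 0, -0.0153], [-0.112, -0.3, 0], 1]
    - [[0, 0, -0.0153], [-0.112, -0.6, 0], 1]
    - [[0, 0, -0.0153], [-0.112, -0.891, 0], 1]

```text
time: 6.62
tool_pos: [0.5321, -0.0552, 0.307]
tcp_rot: [-2.011, -2.412, 0.002]
wrist_force: [0.9, -0.2, -1.8]
width: 0.297
```

Call:
move_arm:
  deltas:
    - [[0, 0, -0.0153], [-0.112, -0.3, 0], 1]
    - [[0, 0, -0.0153], [-0.112, -0.6, 0], 1]
    - [[0, 0, -0.0153], [-0.112, -0.891, 0], 1]

```text
time: 7.0
tool_pos: [0.521, -0.1442, 0.307]
tcp_rot: [-2.039, -2.387, 0.001]
wrist_force: [0.4, -0.3, -2.3]
width: 0.299
```

Call:
move_arm:
  deltas:
    - [[0, 0, -0.0153], [-0.112, -0.3, 0], 1]
    - [[0, 0, -0.0153], [-0.112, -0.6, 0], 1]
    - [[0, 0, -0.0153], [-0.112, -0.891, 0], 1]
    - [[0, 0, -0.0153], [-0.112, -0.891, 0], 1]
    - [[0, 0, -0.0153], [-0.112, -0.891, 0], 1]
    - [[0, 0, -0.0153], [-0.112, -0.891, 0], 1]

```text
time: 7.75
tool_pos: [0.5104, -0.2316, 0.3079]
tcp_rot: [-2.067, -2.364, -0.0]
wrist_force: [0.4, -0.5, -3.1]
width: 0.297
```

```bash
cat > look.py <<'E'
from h import *
import sys
s=status.read_state();print(s['time'],s['tool_pos'].round(4),s['tcp_rot'].round(4),s['wrist_force'].round(2),s['width'])
T=s['tool_pos'];a=np.radians(7.9)
p,d,c=grab('scene'); np.savez('sL',p=p,d=d,c=c)
dx=c[...,0]-T[0];dy=c[...,1]-T[1];u=dx*np.cos(a)+dy*np.sin(a);v=-dx*np.sin(a)+dy*np.cos(a);Z=c[...,2]
zz=Z-T[2]
# hook back, bottom
def st(n,m):
    if m.sum(): print(n,m.sum(),'u',np.percentile(u[m],[0,50,100]).round(4),'v',np.median(v[m]).round(4),'z',np.percentile(Z[m],[0,50,100]).round(4))
st('barrel',(abs(u)<.02)&(abs(v)<.02)&(zz>-.058)&(zz<-.03))
st('hookback',(u<0)&(u>-.022)&(abs(v)<.008)&(zz>-.105)&(zz<-.066))
st('hooktip',(u>.004)&(u<.016)&(abs(v)<.009)&(zz>-.112)&(zz<-.09))
# pail in world
r=np.hypot(c[...,0]-.540,c[...,1]+.229)
st('lid',(r<.065)&(abs(Z-.078)<.006))
pu=(c[...,0]-.5402)*np.cos(a)+(c[...,1]+.229)*np.sin(a);pv=-(c[...,0]-.5402)*np.sin(a)+(c[...,1]+.229)*np.cos(a)
m=(abs(pu)<.012)&(abs(pv)<.04)&(Z>.1)&(Z<.16)
if m.sum(): print('handle pu',np.median(pu[m]).round(4),'z near mid',np.percentile(Z[m&(abs(pv)<.015)],[10,50,90]).round(4) if (m&(abs(pv)<.015)).sum() else None)
if len(sys.argv)>1:
    i=camera_info('scene')
    uv=cv2.projectPoints(np.array([[.53,-.23,.14]]),cv2.Rodrigues(np.array(i['R']))[0],np.array(i['t']),np.array(i['K']),np.array(i['D']))[0].ravel().astype(int)
    save(sys.argv[1],p,(uv[0]-60,uv[1]-60,uv[0]+60,uv[1]+45),5)
E
python3 look.py L1
```

```text
7.75 [ 0.5104 -0.2316  0.3079] [-2.0673e+00 -2.3643e+00 -1.0000e-04] [ 0.36 -0.54 -3.07] 0.2969286705237027
barrel 61 u [-0.0108  0.0086  0.0157] v -0.008 z [0.25   0.2636 0.2778]
hookback 11 u [-0.0098 -0.007  -0.0008] v -0.0003 z [0.2031 0.2136 0.2272]
hooktip 7 u [0.0063 0.0117 0.014 ] v -0.0005 z [0.2007 0.2115 0.216 ]
lid 912 u [-0.0258  0.035   0.0863] v -0.0033 z [0.072  0.0782 0.084 ]
handle pu 0.0013 z near mid [0.1205 0.1235 0.1285]
```

View pics/L1.png

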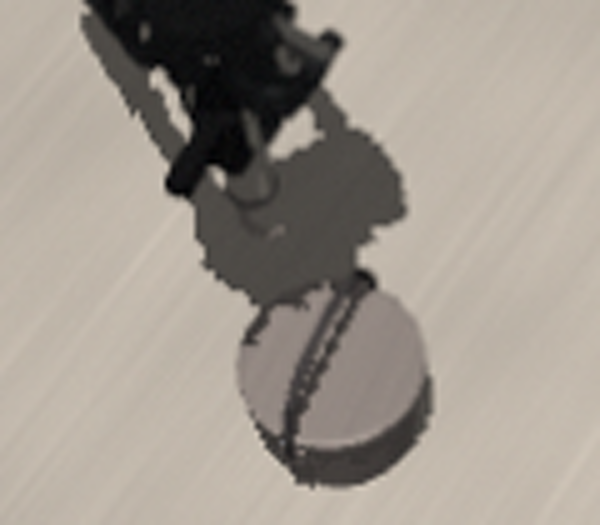

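The hook hangs short of the handle on the robot side, its point facing the pail, tip near (275,230) in the crop. I'll lower it beside the handle.

Call:
move_arm:
  deltas:
    - [[0, 0, 0], [0, 0, -0.2], 1]
    - [[0, 0, 0], [0, 0, -0.4], 1]
    - [[0, 0, 0], [0, 0, -0.6], 1]
    - [[0, 0, 0], [0, 0, -0.8], 1]
    - [[0, 0, 0], [0, 0, -0.93], 1]
    - [[0, 0, 0], [0, 0, -1], 1]
    - [[0, 0, 0], [0, 0, -1], 1]
    - [[0, 0, 0], [0, 0, -1], 1]
    - [[0, 0, 0], [0, 0, -1], 1]

```text
time: 8.93
tool_pos: [0.511, -0.2328, 0.2093]
tcp_rot: [2.068, 2.363, 0.001]
wrist_force: [-0.8, 0.4, -1.6]
width: 0.302
```

```bash
python3 look.py L2
```

```text
8.925 [ 0.511  -0.2328  0.2093] [2.0679e+00 2.3628e+00 7.0000e-04] [-0.76  0.44 -1.6 ] 0.3018461272959852
barrel 52 u [-0.0077  0.0085  0.0157] v -0.0089 z [0.1518 0.1652 0.1792]
hookback 9 u [-0.0109 -0.0065 -0.0027] v -0.0006 z [0.1072 0.1151 0.1256]
hooktip 5 u [0.007  0.0103 0.0143] v 0.0004 z [0.1035 0.1095 0.1134]
lid 903 u [-0.0256  0.035   0.0849] v -0.0027 z [0.0721 0.0783 0.0839]
handle pu 0.0008 z near mid [0.1199 0.1249 0.1287]
```

View pics/L2.png

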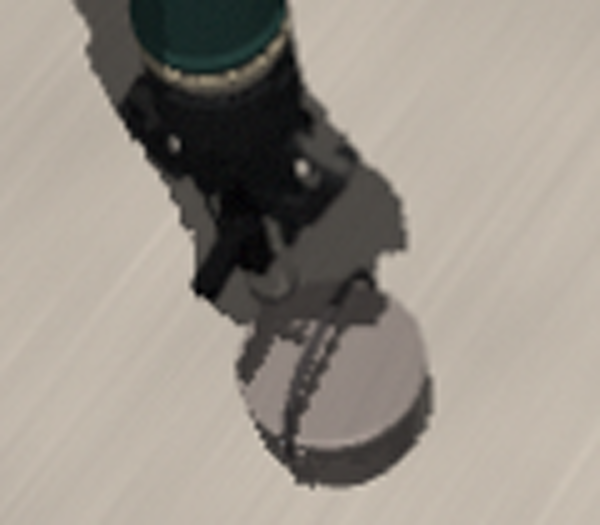

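Handle and hook heights agree: tip top about 0.1135, handle underside about 0.1185. I'll drop 3 mm and slide in.

Call:
move_arm:
  deltas:
    - [[0, 0, 0], [0, 0, -0.03], 1]
    - [[0, 0, 0], [0, 0, -0.03], 1]
    - [[0, 0, 0], [0.05, 0.007, -0.03], 1]
    - [[0, 0, 0], [0.1, 0.014, -0.03], 1]
    - [[0, 0, 0], [0.15, 0.021, -0.03], 1]
    - [[0, 0, 0], [0.2, 0.028, -0.03], 1]
    - [[0, 0, 0], [0.25, 0.034, -0.03], 1]
    - [[0, 0, 0], [0.297, 0.041, -0.03], 1]
    - [[0, 0, 0], [0.297, 0.041, -0.03], 1]
    - [[0, 0, 0], [0.297, 0.041, -0.03], 1]

```text
time: 10.22
tool_pos: [0.5401, -0.2283, 0.2052]
tcp_rot: [-2.069, -2.364, 0.0]
wrist_force: [-0.7, -1.0, -1.6]
width: 0.299
```

```bash
python3 look.py L3
```

```text
10.225 [ 0.5401 -0.2283  0.2052] [-2.0687e+00 -2.3639e+00  2.0000e-04] [-0.73 -0.96 -1.6 ] 0.298925126938781
barrel 48 u [-0.0114  0.0081  0.0147] v -0.0085 z [0.1485 0.1597 0.175 ]
hookback 8 u [-0.0111 -0.0046 -0.0002] v -0.0025 z [0.1016 0.1202 0.1257]
hooktip 6 u [0.0055 0.0099 0.0142] v -0.0001 z [0.0972 0.104  0.112 ]
lid 845 u [-0.0557  0.008   0.0557] v -0.0058 z [0.0723 0.0782 0.084 ]
handle pu 0.0011 z near mid [0.1043 0.1273 0.1571]
```

View pics/L3.png

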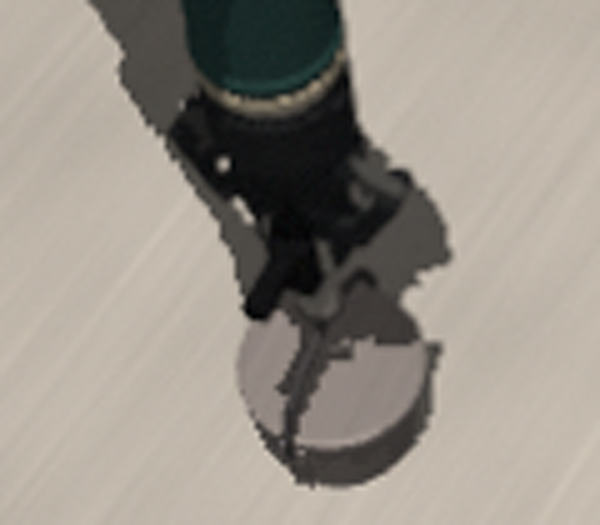

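The barrel stands over the handle at about (325,305), with the handle in the mouth. Now I'll draw up slowly, watching force and lid height.

Call:
move_arm:
  deltas:
    - [[0, 0, 0], [0, 0, 0.05], 1]
    - [[0, 0, 0], [0, 0, 0.1], 1]
    - [[0, 0, 0], [0, 0, 0.14], 1]
    - [[0, 0, 0], [0, 0, 0.17], 1]
    - [[0, 0, 0], [0, 0, 0.2], 1]
    - [[0, 0, 0], [0, 0, 0.23], 1]
    - [[0, 0, 0], [0, 0, 0.26], 1]
    - [[0, 0, 0], [0, 0, 0.29], 1]
    - [[0, 0, 0], [0, 0, 0.32], 1]
    - [[0, 0, 0], [0, 0, 0.35], 1]
    - [[0, 0, 0], [0, 0, 0.35], 1]
    - [[0, 0, 0], [0, 0, 0.35], 1]

```text
time: 11.78
tool_pos: [0.5401, -0.2283, 0.2401]
tcp_rot: [-2.069, -2.364, 0.0]
wrist_force: [1.0, -0.0, -3.8]
width: 0.296
```

```bash
cat > lift.py <<'E'
from h import *
s=status.read_state();print(round(s['time'],2),s['tool_pos'].round(4),s['wrist_force'].round(2),s['torque'].round(2),s['width'].round(3))
for n in('scene','top'):
    p,d,c=grab(n); Z=c[...,2];r=np.hypot(c[...,0]-.540,c[...,1]+.229)
    m=(r<.052)&(Z>.06)&(Z<.105)&(p.min(2)>95); q=c[m]
    A=np.c_[q[:,:2]-[.54,-.229],np.ones(len(q))]
    for _ in range(3):
        k,*_=np.linalg.lstsq(A,q[:,2],rcond=None); e=abs(A@k-q[:,2]); g=e<.006; A,q=A[g],q[g]
    r2=cv2.minEnclosingCircle(c[(r<.075)&(abs(Z-k[2])<.006)][:,:2].astype(np.float32))
    print(n,len(q),'lid z',k[2].round(4),'tilt deg',np.degrees(k[:2]).round(1),'circle',np.round(r2[0],4),round(r2[1],4))
E
python3 lift.py
```

```text
Traceback (most recent call last):
  File "lift.py", line 2, in <module>
    s=status.read_state();print(round(s['time'],2),s['tool_pos'].round(4),s['wrist_force'].round(2),s['torque'].round(2),s['width'].round(3))
                                                                                                                         ^^^^^^^^^^^^^^^^
AttributeError: 'float' object has no attribute 'round'
```

```bash
sed -i "s/,s\['width'\].round(3)//" lift.py; python3 lift.py
```

```text
11.78 [ 0.5401 -0.2283  0.2401] [ 1.03 -0.04 -3.76] [-0.08 -0.09 -0.  ]
scene 543 lid z 0.0785 tilt deg [-0.2  0.3] circle [ 0.5424 -0.2297] 0.0606
top 107 lid z 0.0787 tilt deg [-1.2  1.2] circle [ 0.539  -0.2258] 0.0576
```

Call:
move_arm:
  deltas:
    - [[0, 0, 0], [0, 0, 0.02], 1]
    - [[0, 0, 0], [0, 0, 0.04], 1]
    - [[0, 0, 0], [0, 0, 0.06], 1]
    - [[0, 0, 0], [0, 0, 0.08], 1]
    - [[0, 0, 0], [0, 0, 0.1], 1]
    - [[0, 0, 0], [0, 0, 0.1], 1]

```text
time: 12.62
tool_pos: [0.5401, -0.2283, 0.2504]
tcp_rot: [-2.069, -2.364, 0.0]
wrist_force: [-0.1, -0.2, -4.9]
width: 0.296
```

```bash
python3 lift.py
```

```text
12.62 [ 0.5401 -0.2283  0.2504] [-0.12 -0.25 -4.87] [-0.01 -0.04 -0.01]
scene 544 lid z 0.0783 tilt deg [0.  0.3] circle [ 0.5386 -0.2298] 0.0589
top 112 lid z 0.079 tilt deg [-1.2  0.7] circle [ 0.5387 -0.2272] 0.0566
```

Still on the table and the load is rising. I'll continue.

Call:
move_arm:
  deltas:
    - [[0, 0, 0], [0, 0, 0.02], 1]
    - [[0, 0, 0], [0, 0, 0.04], 1]
    - [[0, 0, 0], [0, 0, 0.06], 1]
    - [[0, 0, 0], [0, 0, 0.08], 1]
    - [[0, 0, 0], [0, 0, 0.1], 1]
    - [[0, 0, 0], [0, 0, 0.1], 1]

```text
time: 13.48
tool_pos: [0.5401, -0.2283, 0.2604]
tcp_rot: [-2.069, -2.364, 0.0]
wrist_force: [0.0, 0.2, -7.1]
width: 0.296
```

```bash
python3 lift.py
```

```text
13.47 [ 0.5401 -0.2283  0.2604] [ 0.01  0.17 -7.09] [-0.06 -0.01  0.01]
scene 547 lid z 0.0785 tilt deg [0.1 0.1] circle [ 0.5422 -0.2295] 0.0602
top 122 lid z 0.0785 tilt deg [-1.1  0.8] circle [ 0.5379 -0.2246] 0.0581
```

Call:
move_arm:
  deltas:
    - [[0, 0, 0], [0, 0, 0.02], 1]
    - [[0, 0, 0], [0, 0, 0.04], 1]
    - [[0, 0, 0], [0, 0, 0.06], 1]
    - [[0, 0, 0], [0, 0, 0.08], 1]
    - [[0, 0, 0], [0, 0, 0.08], 1]

```text
time: 14.2
tool_pos: [0.5402, -0.2284, 0.2685]
tcp_rot: [2.069, 2.364, 0.0]
wrist_force: [0.3, -0.2, -7.6]
width: 0.294
```

```bash
python3 lift.py
```

```text
14.2 [ 0.5402 -0.2284  0.2685] [ 0.35 -0.21 -7.55] [ 0.01 -0.01  0.  ]
scene 562 lid z 0.0808 tilt deg [-1.4  0.5] circle [ 0.542  -0.2289] 0.0595
top 114 lid z 0.0805 tilt deg [-1.4  0.3] circle [ 0.5382 -0.2246] 0.0577
```

Call:
move_arm:
  deltas:
    - [[0, 0, 0], [0, 0, 0.01], 1]
    - [[0, 0, 0], [0, 0, 0.02], 1]
    - [[0, 0, 0], [0, 0, 0.03], 1]
    - [[0, 0, 0], [0, 0, 0.04], 1]
    - [[0, 0, 0], [0, 0, 0.05], 1]
    - [[0, 0, 0], [0, 0, 0.05], 1]

```text
time: 15.05
tool_pos: [0.5403, -0.2284, 0.2735]
tcp_rot: [2.069, 2.364, 0.0]
wrist_force: [0.7, -0.4, -7.1]
width: 0.296
```

```bash
python3 lift.py
```

```text
15.05 [ 0.5403 -0.2284  0.2735] [ 0.67 -0.41 -7.06] [-0.03 -0.01  0.01]
scene 562 lid z 0.0854 tilt deg [-1.2  0.9] circle [ 0.5402 -0.2281] 0.0604
top 119 lid z 0.0848 tilt deg [-1.4  0.8] circle [ 0.5387 -0.2256] 0.0578
```

Call:
move_arm:
  deltas:
    - [[0, 0, 0], [0, 0, 0.01], 1]
    - [[0, 0, 0], [0, 0, 0.02], 1]
    - [[0, 0, 0], [0, 0, 0.028], 1]
    - [[0, 0, 0], [0, 0, 0.028], 1]
    - [[0, 0, 0], [0, 0, 0.028], 1]
    - [[0, 0, 0], [0, 0, 0.028], 1]
    - [[0, 0, 0], [0, 0, 0.028], 1]
    - [[0, 0, 0], [0, 0, 0.028], 1]

```text
time: 16.15
tool_pos: [0.5402, -0.2284, 0.276]
tcp_rot: [-2.069, -2.364, 0.0]
wrist_force: [-0.4, -0.2, -8.7]
width: 0.3
```

```bash
python3 lift.py
```

```text
16.15 [ 0.5402 -0.2284  0.276 ] [-0.35 -0.24 -8.67] [-0.02  0.02 -0.03]
scene 566 lid z 0.0875 tilt deg [-0.5  0.2] circle [ 0.5426 -0.2286] 0.0598
top 127 lid z 0.0877 tilt deg [-1.7 -0.3] circle [ 0.5377 -0.2251] 0.0583
```

Call:
move_arm:
  deltas:
    - [[0, 0, 0], [0, 0, 0], 1]
    - [[0, 0, 0], [0, 0, 0], 1]
    - [[0, 0, 0], [0, 0, 0], 1]
    - [[0, 0, 0], [0, 0, 0], 1]
    - [[0, 0, 0], [0, 0, 0], 1]
    - [[0, 0, 0], [0, 0, 0], 1]
    - [[0, 0, 0], [0, 0, 0], 1]
    - [[0, 0, 0], [0, 0, 0], 1]
    - [[0, 0, 0], [0, 0, 0], 1]
    - [[0, 0, 0], [0, 0, 0], 1]
    - [[0, 0, 0], [0, 0, 0], 1]
    - [[0, 0, 0], [0, 0, 0], 1]
    - [[0, 0, 0], [0, 0, 0], 1]
    - [[0, 0, 0], [0, 0, 0], 1]
    - [[0, 0, 0], [0, 0, 0], 1]
    - [[0, 0, 0], [0, 0, 0], 1]
    - [[0, 0, 0], [0, 0, 0], 1]
    - [[0, 0, 0], [0, 0, 0], 1]
    - [[0, 0, 0], [0, 0, 0], 1]
    - [[0, 0, 0], [0, 0, 0], 1]

```text
time: 18.75
tool_pos: [0.5402, -0.2284, 0.2761]
tcp_rot: [-2.069, -2.364, 0.0]
wrist_force: [0.4, -0.5, -7.1]
width: 0.302
```

```bash
python3 lift.py
```

```text
18.75 [ 0.5402 -0.2284  0.2761] [ 0.44 -0.52 -7.07] [ 0.04 -0.01 -0.  ]
scene 569 lid z 0.0875 tilt deg [-0.3  0.1] circle [ 0.5401 -0.2285] 0.0608
top 125 lid z 0.0873 tilt deg [-0.3 -0.6] circle [ 0.5378 -0.2252] 0.058
```

It has hung 9 mm clear and level, still for 2.6 s. Load is about 5 N, so about 0.52 kg. I'll set it down slowly.

Call:
move_arm:
  deltas:
    - [[0, 0, 0], [0, 0, -0.01], 1]
    - [[0, 0, 0], [0, 0, -0.02], 1]
    - [[0, 0, 0], [0, 0, -0.03], 1]
    - [[0, 0, 0], [0, 0, -0.04], 1]
    - [[0, 0, 0], [0, 0, -0.05], 1]
    - [[0, 0, 0], [0, 0, -0.06], 1]
    - [[0, 0, 0], [0, 0, -0.07], 1]
    - [[0, 0, 0], [0, 0, -0.08], 1]
    - [[0, 0, 0], [0, 0, -0.09], 1]
    - [[0, 0, 0], [0, 0, -0.1], 1]
    - [[0, 0, 0], [0, 0, -0.11], 1]
    - [[0, 0, 0], [0, 0, -0.125], 1]
    - [[0, 0, 0], [0, 0, -0.14], 1]
    - [[0, 0, 0], [0, 0, -0.16], 1]
    - [[0, 0, 0], [0, 0, -0.18], 1]
    - [[0, 0, 0], [0, 0, -0.2], 1]
    - [[0, 0, 0], [0, 0, -0.2], 1]

```text
time: 20.98
tool_pos: [0.5401, -0.2283, 0.2559]
tcp_rot: [-2.069, -2.364, 0.0]
wrist_force: [-0.9, 0.8, -6.4]
width: 0.298
```

```bash
python3 lift.py
```

```text
20.98 [ 0.5401 -0.2283  0.2559] [-0.91  0.82 -6.35] [0.03 0.11 0.01]
scene 558 lid z 0.0788 tilt deg [-0.5  0.6] circle [ 0.54   -0.2293] 0.0592
top 107 lid z 0.0783 tilt deg [-0.6 -0.5] circle [ 0.5376 -0.2256] 0.0577
```

Call:
move_arm:
  deltas:
    - [[0, 0, 0], [0, 0, -0.03], 1]
    - [[0, 0, 0], [0, 0, -0.06], 1]
    - [[0, 0, 0], [0, 0, -0.09], 1]
    - [[0, 0, 0], [0, 0, -0.12], 1]
    - [[0, 0, 0], [0, 0, -0.15], 1]
    - [[0, 0, 0], [0, 0, -0.18], 1]
    - [[0, 0, 0], [0, 0, -0.21], 1]
    - [[0, 0, 0], [0, 0, -0.24], 1]
    - [[0, 0, 0], [0, 0, -0.27], 1]
    - [[0, 0, 0], [0, 0, -0.3], 1]
    - [[0, 0, 0], [0, 0, -0.33], 1]
    - [[0, 0, 0], [0, 0, -0.36], 1]
    - [[0, 0, 0], [0, 0, -0.39], 1]
    - [[0, 0, 0], [0, 0, -0.42], 1]
    - [[0, 0, 0], [0, 0, -0.45], 1]
    - [[0, 0, 0], [0, 0, -0.48], 1]
    - [[0, 0, 0], [0, 0, -0.506], 1]
    - [[0, 0, 0], [0, 0, -0.506], 1]
    - [[0, 0, 0], [0, 0, -0.506], 1]

```text
time: 23.45
tool_pos: [0.5402, -0.2284, 0.2056]
tcp_rot: [2.069, 2.364, 0.0]
wrist_force: [-0.3, 0.1, -2.1]
width: 0.3
```

```bash
python3 lift.py; python3 look.py L4
```

```text
23.45 [ 0.5402 -0.2284  0.2056] [-0.3   0.14 -2.08] [-0.01 -0.04 -0.02]
scene 477 lid z 0.0783 tilt deg [0.3 0.6] circle [ 0.5397 -0.2288] 0.0603
top 91 lid z 0.078 tilt deg [ 1.  -1.4] circle [ 0.5364 -0.2238] 0.0572
23.55 [ 0.5403 -0.2284  0.2056] [2.0688e+00 2.3638e+00 1.0000e-04] [ 0.19  0.19 -2.61] 0.29382960399482827
barrel 51 u [-0.0102  0.0089  0.0137] v -0.0085 z [0.1481 0.161  0.1756]
hookback 7 u [-0.0087 -0.0031 -0.0004] v -0.0014 z [0.1007 0.1212 0.1294]
hooktip 6 u [0.0043 0.0098 0.0149] v -0.0006 z [0.0987 0.105  0.1148]
lid 824 u [-0.0575  0.0067  0.0552] v -0.0056 z [0.0722 0.0783 0.084 ]
handle pu 0.0002 z near mid [0.1063 0.1294 0.1573]
```

View pics/L4.png

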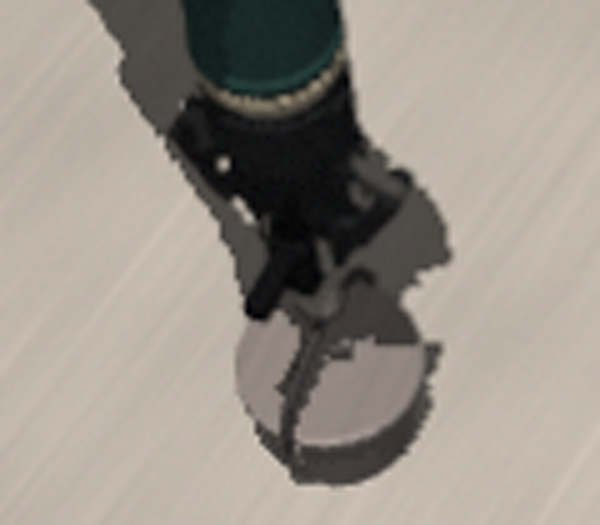

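The pail is back down in place and the hook is unloaded, same layout as at entry. I'll back out.

Call:
move_arm:
  deltas:
    - [[0, 0, 0], [-0.04, -0.0056, 0], 1]
    - [[0, 0, 0], [-0.08, -0.011, 0], 1]
    - [[0, 0, 0], [-0.12, -0.0167, 0], 1]
    - [[0, 0, 0], [-0.16, -0.022, 0], 1]
    - [[0, 0, 0], [-0.2, -0.028, 0], 1]
    - [[0, 0, 0], [-0.25, -0.035, 0], 1]
    - [[0, 0, 0], [-0.3, -0.042, 0], 1]
    - [[0, 0, 0], [-0.35, -0.049, 0], 1]
    - [[0, 0, 0], [-0.35, -0.049, 0], 1]
    - [[0, 0, 0], [-0.35, -0.049, 0], 1]

```text
time: 24.85
tool_pos: [0.5053, -0.2333, 0.2056]
tcp_rot: [2.069, 2.364, 0.0]
wrist_force: [0.3, 0.6, -2.3]
width: 0.297
```

```bash
python3 lift.py; python3 look.py L5
```

```text
24.85 [ 0.5053 -0.2333  0.2056] [ 0.26  0.62 -2.28] [ 0.01 -0.04 -0.04]
scene 557 lid z 0.0783 tilt deg [0.4 0. ] circle [ 0.5391 -0.2281] 0.0608
top 194 lid z 0.0785 tilt deg [0.1 0.3] circle [ 0.5392 -0.2226] 0.0566
24.95 [ 0.5054 -0.2333  0.2055] [2.0688e+00 2.3641e+00 1.0000e-04] [ 0.11  0.75 -1.44] 0.2993685719231633
barrel 48 u [-0.0102  0.0084  0.016 ] v -0.0081 z [0.1477 0.161  0.1748]
hookback 6 u [-0.0114 -0.0075 -0.0054] v -0.0013 z [0.1065 0.1124 0.1204]
hooktip 6 u [0.0043 0.0106 0.0127] v -0.0017 z [0.1026 0.1064 0.1119]
lid 905 u [-0.0218  0.0394  0.0896] v -0.0028 z [0.072  0.0783 0.084 ]
handle pu -0.0004 z near mid [0.1214 0.1245 0.1292]
```

View pics/L5.png

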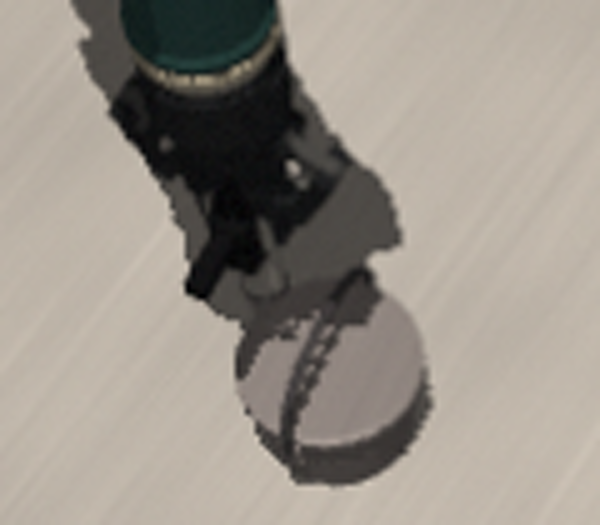

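Unhooked; the pail is level and within about 2 mm of where it stood. Now up and back to the stand.

Call:
move_arm:
  deltas:
    - [[0, 0, 0], [0, 0, 0.15], 1]
    - [[0, 0, 0], [0, 0, 0.4], 1]
    - [[0, 0, 0], [0, 0, 0.7], 1]
    - [[0, 0, 0], [0, 0, 1], 1]
    - [[0, 0, 0], [0, 0, 1], 1]

```text
time: 25.62
tool_pos: [0.5072, -0.2342, 0.3099]
tcp_rot: [2.064, 2.359, 0.003]
wrist_force: [0.1, 0.2, -3.2]
width: 0.298
```

Call:
move_arm:
  deltas:
    - [[0, 0, 0.0153], [0.123, 0.3, 0.02], 1]
    - [[0, 0, 0.0153], [0.123, 0.6, 0.02], 1]
    - [[0, 0, 0.0153], [0.123, 0.8926, 0.02], 1]

```text
time: 26.0
tool_pos: [0.5169, -0.1429, 0.3059]
tcp_rot: [-2.039, -2.387, 0.001]
wrist_force: [0.1, -0.0, -1.4]
width: 0.3
```

Call:
move_arm:
  deltas:
    - [[0, 0, 0.0153], [0.123, 0.3, 0], 1]
    - [[0, 0, 0.0153], [0.123, 0.6, 0], 1]
    - [[0, 0, 0.0153], [0.123, 0.8926, 0], 1]

```text
time: 26.38
tool_pos: [0.5292, -0.0536, 0.3059]
tcp_rot: [-2.01, -2.412, 0.002]
wrist_force: [-0.1, 0.5, -1.6]
width: 0.3
```

Call:
move_arm:
  deltas:
    - [[0, 0, 0.0153], [0.123, 0.3, 0], 1]
    - [[0, 0, 0.0153], [0.123, 0.6, 0], 1]
    - [[0, 0, 0.0153], [0.123, 0.8926, 0], 1]

```text
time: 26.75
tool_pos: [0.5415, 0.0355, 0.3059]
tcp_rot: [-1.981, -2.436, 0.002]
wrist_force: [-0.2, -0.5, -2.6]
width: 0.297
```

Call:
move_arm:
  deltas:
    - [[0, 0, 0.0153], [0.123, 0.3, 0], 1]
    - [[0, 0, 0.0153], [0.123, 0.6, 0], 1]
    - [[0, 0, 0.0153], [0.123, 0.8926, 0], 1]

```text
time: 27.12
tool_pos: [0.5538, 0.1247, 0.3058]
tcp_rot: [-1.952, -2.46, 0.003]
wrist_force: [0.2, 0.3, -3.1]
width: 0.294
```

Call:
move_arm:
  deltas:
    - [[0, 0, 0.0153], [0.123, 0.3, 0], 1]
    - [[0, 0, 0.0153], [0.123, 0.6, 0], 1]
    - [[0, 0, 0.0153], [0.123, 0.8926, 0], 1]
    - [[0, 0, 0.0153], [0.123, 0.8926, 0], 1]
    - [[0, 0, 0.0153], [0.123, 0.8926, 0], 1]
    - [[0, 0, 0.0153], [0.123, 0.8926, 0], 1]
    - [[0, 0, 0.0153], [0.123, 0.8926, 0], 1]
    - [[0, 0, 0.0153], [0.123, 0.8926, 0], 1]

```text
time: 28.12
tool_pos: [0.5668, 0.2125, 0.3076]
tcp_rot: [1.924, 2.483, 0.0]
wrist_force: [0.6, 0.4, -2.6]
width: 0.294
```

Run:
```python
from h import *
s=status.read_state();print(s['time'],s['tool_pos'].round(4),s['tcp_rot'].round(4),s['wrist_force'].round(2),s['width'])
a=np.radians(14.8)
for n in('scene','wrist'):
    p,d,c=grab(n)
    dx=c[...,0]-s['tool_pos'][0];dy=c[...,1]-s['tool_pos'][1];u=dx*np.cos(a)+dy*np.sin(a);v=-dx*np.sin(a)+dy*np.cos(a);Z=c[...,2]
    m=(abs(v)<.06)&(Z>.15)&(Z<.18)&(abs(u)<.05)
    if m.sum(): print(n,m.sum(),'cheeks u',np.percentile(u[m],[2,50,98]).round(4),'v',np.percentile(v[m],[2,20,80,98]).round(4))
    m=(abs(u)<.012)&(abs(v)<.08)&(Z>.318)&(Z<.35)
    if m.sum()>20: print('tbar',m.sum(),np.percentile(v[m],[1,99]),np.median(u[m]), np.polyfit(v[m],u[m],1), np.polyfit(v[m],Z[m],1))
    save('st_'+n,p,s=1.2)
```

```text
28.125 [0.5668 0.2125 0.3076] [1.9242e+00 2.4832e+00 2.0000e-04] [ 0.58  0.39 -2.6 ] 0.2942913625104727
scene 49 cheeks u [-0.0221  0.0075  0.0192] v [-0.0525 -0.0495  0.0445  0.047 ]
tbar 173 [-0.06492846  0.02883783] -0.0001859954544933852 [-0.02866886 -0.0007017 ] [0.0893694  0.34212677]
wrist 44 cheeks u [-0.0223 -0.0187  0.0211] v [0.0466 0.0475 0.05   0.0503]
tbar 11865 [-0.02391963  0.06290075] 0.00010010134178953505 [ 4.78864490e-03 -2.51946862e-05] [-0.05707389  0.34223763]
```

Position matches the grasp pose, and the cheeks are centred at u of about 0 ± 22 mm. I'll lower it into the notches.

Call:
move_arm:
  deltas:
    - [[0, 0, 0], [0, 0.003, -0.15], 1]
    - [[0, 0, 0], [0, 0.003, -0.35], 1]
    - [[0, 0, 0], [0, 0.003, -0.55], 1]
    - [[0, 0, 0], [0, 0.003, -0.75], 1]
    - [[0, 0, 0], [0, 0.003, -0.95], 1]
    - [[0, 0, 0], [0, 0.003, -1], 1]
    - [[0, 0, 0], [0, 0.003, -1], 1]

```text
time: 29.1
tool_pos: [0.5666, 0.2133, 0.2071]
tcp_rot: [-1.923, -2.484, 0.001]
wrist_force: [0.2, -0.0, -1.5]
width: 0.297
```

Call:
move_arm:
  deltas:
    - [[0, 0, 0], [0, 0, -0.12], 1]
    - [[0, 0, 0], [0, 0, -0.24], 1]
    - [[0, 0, 0], [0, 0, -0.36], 1]
    - [[0, 0, 0], [0, 0, -0.46], 1]
    - [[0, 0, 0], [0, 0, -0.55], 1]
    - [[0, 0, 0], [0, 0, -0.6], 1]
    - [[0, 0, 0], [0, 0, -0.65], 1]
    - [[0, 0, 0], [0, 0, -0.69], 1]
    - [[0, 0, 0], [0, 0, -0.72], 1]
    - [[0, 0, 0], [0, 0, -0.74], 1]
    - [[0, 0, 0], [0, 0, -0.74], 1]
    - [[0, 0, 0], [0, 0, -0.74], 1]
    - [[0, 0, 0], [0, 0, -0.74], 1]

```text
time: 30.72
tool_pos: [0.5668, 0.2134, 0.1337]
tcp_rot: [1.923, 2.484, 0.0]
wrist_force: [-0.2, 0.6, -1.5]
width: 0.296
```

Run:
```python
from h import *
s=status.read_state();print(s['time'],s['tool_pos'].round(4),s['tcp_rot'].round(4),s['wrist_force'].round(2),s['torque'].round(2))
p,d,c=grab('scene'); save('seat',p,(260,120,350,220),6)
```

```text
30.725 [0.5668 0.2134 0.1337] [1.9232e+00 2.4839e+00 5.0000e-04] [-0.25  0.58 -1.54] [-0.02 -0.05 -0.  ]
```

View pics/seat.png

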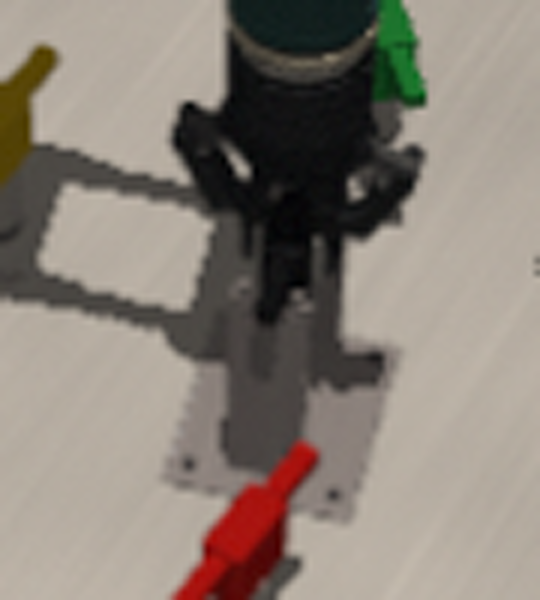

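The T-bar end sits between the notch tips at about (270,295) in the crop, and no contact force shows yet. I'll lower the last 5 mm.

Call:
move_arm:
  deltas:
    - [[0, 0, 0], [0, 0, -0.015], 1]
    - [[0, 0, 0], [0, 0, -0.03], 1]
    - [[0, 0, 0], [0, 0, -0.045], 1]
    - [[0, 0, 0], [0, 0, -0.045], 1]
    - [[0, 0, 0], [0, 0, -0.045], 1]

```text
time: 31.4
tool_pos: [0.5667, 0.2133, 0.1291]
tcp_rot: [1.923, 2.484, 0.0]
wrist_force: [-1.4, -0.2, -0.1]
width: 0.3
```

Call:
move_arm:
  deltas:
    - [[0, 0, 0], [0, 0, -0.01], 1]
    - [[0, 0, 0], [0, 0, -0.01], 1]
    - [[0, 0, 0], [0, 0, -0.01], 1]

```text
time: 31.78
tool_pos: [0.5667, 0.2134, 0.1291]
tcp_rot: [1.923, 2.484, 0.0]
wrist_force: [-3.5, -0.5, 4.8]
width: 0.296
```

Seated: z = 0.1291, the same as at the grasp. I'll release gradually.

Call:
move_arm:
  deltas:
    - [[0, 0, 0], [0, 0, 0.005], 0.3]
    - [[0, 0, 0], [0, 0, 0.005], 0.2]
    - [[0, 0, 0], [0, 0, 0.005], 0]
    - [[0, 0, 0], [0, 0, 0.005], -0.4]
    - [[0, 0, 0], [0, 0, 0.005], -0.8]
    - [[0, 0, 0], [0, 0, 0.005], -1]
    - [[0, 0, 0], [0, 0, 0.005], -1]
    - [[0, 0, 0], [0, 0, 0.005], -1]
  grip_force: 20

```text
time: 32.78
tool_pos: [0.5667, 0.2133, 0.1285]
tcp_rot: [-1.923, -2.484, 0.0]
wrist_force: [0.3, -0.1, 0.2]
width: 0.998
```

Call:
move_arm:
  deltas:
    - [[0, 0, 0], [0, 0, 0.1], -1]
    - [[0, 0, 0], [0, 0, 0.3], -1]
    - [[0, 0, 0], [0, 0, 0.6], -1]
    - [[0, 0, 0], [0, 0, 0.9], -1]
    - [[0, 0, 0], [0, 0, 1], -1]

```text
time: 33.4
tool_pos: [0.5686, 0.214, 0.2329]
tcp_rot: [1.921, 2.481, 0.008]
wrist_force: [0.3, -0.0, 0.5]
width: 0.997
```

Call:
move_arm:
  deltas:
    - [[0, 0, 0], [-0.5, 0, 0.6], -1]
    - [[0, 0, 0], [-1, 0, 0.8], -1]
    - [[0, 0, 0], [-1, 0, 0.8], -1]
    - [[0, 0, 0], [-1, 0, 0.8], -1]
    - [[0, 0, 0], [-1, 0, 0.8], -1]

```text
time: 34.02
tool_pos: [0.4669, 0.2131, 0.3069]
tcp_rot: [-1.923, -2.483, 0.003]
wrist_force: [0.4, 0.5, 0.1]
width: 1.0
```

```bash
python3 lift.py
python3 - <<'E'
from h import *
s=status.read_state()
for n in('top','scene'):
    p,d,c=grab(n);p=p.astype(int);X,Y,Z=c[...,0],c[...,1],c[...,2]
    m=(np.hypot(X-.5655,Y-.213)<.09)&(Z>.135)&(Z<.2)&(p.max(2)<60);q=c[m]
    if m.sum(): print(n,m.sum(),cv2.minAreaRect(q[:,:2].astype(np.float32)),np.percentile(q[:,2],[5,50,95]).round(4))
    save('end_'+n,p.astype(np.uint8),s=1.4)
E
```

```text
34.02 [0.4669 0.2131 0.3069] [0.39 0.46 0.12] [ 0.02 -0.01  0.02]
scene 695 lid z 0.0786 tilt deg [-0.1  0.7] circle [ 0.5394 -0.2296] 0.0594
top 327 lid z 0.0783 tilt deg [0.4 0.8] circle [ 0.5366 -0.23  ] 0.0597
top 276 ((0.5680640935897827, 0.1940569430589676), (0.03865884244441986, 0.08205679804086685), 17.4995174407959) [0.1449 0.1635 0.1681]
scene 205 ((0.5668168067932129, 0.2122827172279358), (0.02517641708254814, 0.13620924949645996), 16.154991149902344) [0.1432 0.1616 0.1683]
```

View pics/end_scene.png

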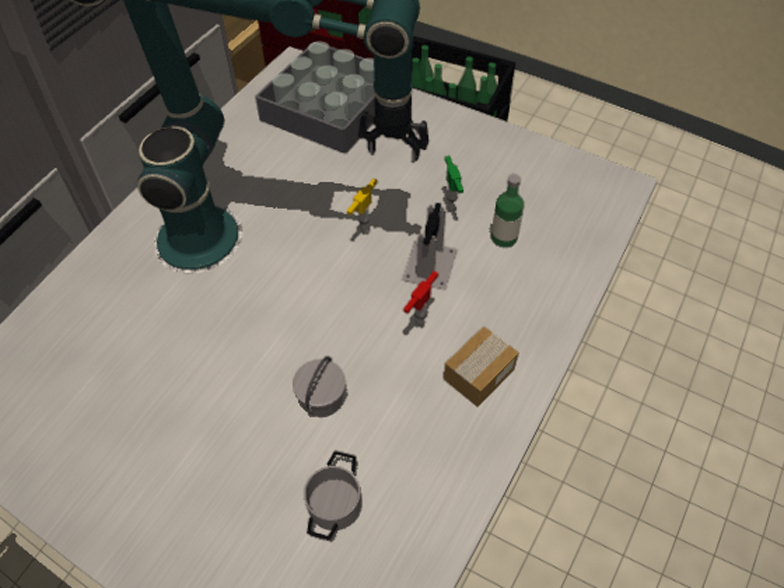

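The scale hangs in its stand at (432,225) as at the start, the pail stands at (320,385), and nothing else has moved. The arm is clear, so I'll hand in.

```bash
python3 -c "
from workcell import order
print(order.finish_job())"
```

```text
the job is handed in; nothing more can be done
None
```

The weighing is done and handed in at about 34 s; the pail weighs about 0.52 kg. That figure comes from a wrist load of about 5 N and a hook draw of about 42 mm, about half the 85 mm end stop.

- **Lift:** I took the black scale by its block and hooked the pail from the robot's side. It hung about 9 mm clear, level and still, for more than 2.6 s. I then set it down, unhooked it and hung the scale back in its stand.
- **Final checks, pail:** it stands level with its lid at 78 mm, within about 2 mm of where it was. The two cameras disagree by 2–3 mm on its centre.
- **Final checks, scale:** the T-bar height matches the start, and it seated at the same tool height as when I gripped it. The top camera's outline of the T-bar was cut short, probably because the arm was partly in its view. The scene camera showed the scale hung as at the start.
- **Other things:** the bottle, carton, pot and coloured look-alikes appear unmoved in the last picture. The largest contact force I read was about 5 N, when gripping and seating the scale.

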